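# Load the lacquer curing box under its propped lid

### The arm

A 6-joint arm with a two-finger parallel gripper is mounted at the origin on the work surface. World frame = base frame: x ahead of the robot, y to its left, z up, the work surface at z = 0. Lengths are in m, angles in rad, forces in N, time in s.
With the tool pointing down it reaches from about 0.325 to 0.9 m from the base axis. Payload 6.1 kg.
Tool frame: the origin (TCP) lies at the very end of the fingers, on their centre line; the grasp point (between the pads) lies 19 mm behind it; z points along the fingers, y is the line along which they close (so a half turn about z gives the same grasp; the last joint's range is limited). The gripper opens to 85 mm and grips with 20 to 120 N. Pads are 22 mm wide; open, the fingers measure 114 mm over their backs; the gripper's body (76 mm by 85 mm) begins 54 mm behind the grasp point. The pads swing forward as they close: fully open they stand 13 mm farther back than shut.
Start: joints at [-0.126, 0.22, 1.526, -0, 1.395, -0.126], TCP at [0.625, -0, 0.231] pointing down, gripper open.
Joint ranges: [-2.98, 2.98], [-0.91, 2.08], [0.09, 2.57], [-1.24, 4.39], [0.2, 2.65], [-2.68, 2.68]. Speed limits (rad/s): [2.57, 2.57, 3.01, 3.14, 3.14, 3.14].

### API

Orientations are given as [roll, pitch, yaw] about the fixed x, y, z axes, in that order (R = Rz(yaw) Ry(pitch) Rx(roll)).
In Python, from plant import status, snapshot, job_done gives the robot as it stands.
- The arm moves only by the tool carry_out, never from a script. Its argument "steps" is a list of rows, each a list of 3 entries, a list of its own where there are three numbers: the shift along the tool's x, y, z each as a share of 0.1 m, from -1 to 1, then the turn, a rotation vector about the tool's x, y, z each as a share of 180 degrees, from -1 to 1, then the opening, from -1 (shut) to 1 (fully open). A call has 1 to 20 rows; each row is the pose to reach, as a shift and turn from the pose commanded when the call began, along the tool's axes at that moment, turning the shorter way round; what a row does not reach only later rows make up. A row lasts 1/10 s, in which the tool goes at most 50 mm and 8.59 degrees, less where a joint would pass 70% of its speed; a pose out of reach is approached as far as the arm can. A call with a number of a shift or a turn outside -1 to 1 is refused whole. A call with a gripper value outside its range is refused whole. The fingers move at their own pace and stop on an object; the grip force is fixed at half the most. Time passes only in rows, so rows that repeat a pose let the fingers close. It gives the time, the measured TCP pose, the force, the opening and the grip force at its end, in the units of the state.
- status.state(): the state, without advancing time (a new reading comes with each control period).
- snapshot(name): name is "scene" or "side" or "wrist"; returns a dict with "color" (420x560x3 uint8, red, green, blue), "fx", "fy", "cx", "cy" (pixels), "eye" and "rotation" of the camera in the world. Camera axes: x right, y down, z forward; pixel columns grow to the right and rows downward; lengths in m; the calibration is good to about 2 mm. The wrist camera is an equidistant fisheye: a pixel r from the principal point sees the ray r / f radians off the axis. A picture is of the moment at which its call begins. There is no depth.
- job_done(): hands the job in; it is judged then, once.
The state is a dict: "clock": time; "joint_pos": joint angles; "qvel": joint speeds; "tau": joint torques, N m; "eef_pos": TCP position; "eef_rot": TCP orientation; "wrist_force": force on the tool from outside, world axes, zero at the start; "ft_torque": the same for the moment, N m; "grip_width": finger opening in m; "finger_force": force on a finger pad.
Only numpy, scipy, OpenCV 4.12 (cv2) and the standard library are available. Lean on these libraries where they do the work, as an engineer would, in place of code of your own. Each camera call takes 0.05 s, during which the arm holds its last target. There are 200 camera calls.

### The job

Put the tray with the freshly lacquered red bowl away to cure: prop the hood lid of the curing box open by sliding the wooden wedge in under the brass roller on the lid's side, and let go of the wedge so that the lid rests on it. Then slide the tray on the bench all the way into the box without touching the wet bowl, and draw the wedge right out from under the roller so that the lid comes down fully shut over the tray without being dropped. Leave the wedge standing upright on the bench and do not disturb the other things.

Things in the scene. Friction and masses are not known exactly. Their poses are not given: they have to be found in the camera images.
- box: Curing box fixed on the bench, 165 x 165 x 85 mm with its lid shut. Origin on the bench under the centre of the shut lid; x from the open front to the back, y to its left, z up. Fixed parts: only a back board (inner face at x = +66 mm, 76 mm tall) and its foot. No sill or floor: the tray slides in on the bench along +x.
- lid (a joint): Angle of the lid, rad: 0 shut, grows as its front rises, 1.6 at the stop, about 1.35 when propped on the wedge. No spring, almost no friction: it falls shut unless held up. The lid (0.35 kg) is a hood: clear top, wooden front (inner face at box x = -74 mm when shut) and sides (inner faces at box y = +-74 mm), 3 mm above the bench.
- hinge (a point): Middle of the lid's hinge axis, which is parallel to the box's y, at box x = +82.5 mm, 85 mm above the bench.
- lid_front (a point): Middle of the lower edge of the lid's front board, on its outer face. Shut: box x = -82.5 mm, 3 mm above the bench. Propped: about box x = -33 mm, 0.23 m above the bench; a hand pushing the tray in passes it best leaned back, its fingers pointing down and 20 to 30 degrees forward.
- roller: Free-turning brass roller, 18 mm diameter, 90 mm long, on an arm at the lid's right (-y) side, axis along the box's y. Origin at its middle. Lid shut: at box (+12.5, -165, +55) mm, underside 46 mm above the bench; propped: about (+38, -165, +147). It reaches from box y = -120 to -210 mm; the lid's outer side is at y = -82 mm.
- wedge: Loose pale wooden wedge, 200 (x) x 40 (y) x 138 mm tall, 0.25 to 0.55 kg. Origin under its centre, +x to the low nose. Top flat from x = -100 to -15, then slopes to 40 mm at x = +100. Grip it across the 40 mm at the tail. Slid nose first along the box's +x at box y about -168 mm (about 10 N) it lifts the roller; with its origin at box x = +70 mm the roller is on the flat top.
- tray: Loose plywood tray, 110 (x) x 110 mm (y), about 0.35 kg: 8 mm board, 16 mm edges, and along its near (-x) edge a 10 mm thick, 40 mm tall upright rail to push on (outer face at x = -55 mm). Origin under its centre. Starts in front of the box, within 10 mm of in line, +x to the box. The shut lid and back board leave room for its origin from box x = -19 to +11 mm.
- bowl: Freshly lacquered red bowl, 84 mm across, 50 mm tall, standing loose on the tray near its middle. Origin under its centre. Must not be touched.
- spatula_jar: Bystander: white ceramic jar, 76 mm across and 90 mm tall, with wooden spatulas standing up in it to 160 mm; origin under its centre
- tin: Bystander: dark steel can, 64 mm across, 75 mm tall; origin under its centre
- gourd: Bystander: round terracotta-brown gourd, 96 mm across, 85 mm tall; origin under its centre
- stone: Bystander: grey whetstone 150 x 50 x 25 mm lying flat, long along its own x; origin under its centre
- blank_bowl: Bystander: pale unpainted wooden bowl, 100 mm across, 55 mm tall; origin under its centre
- brush: Bystander: lacquer brush 170 mm long lying along its own x
- wood_spatula: Bystander: dark flat wooden spatula 190 x 28 x 6 mm lying along its own x; origin under its centre

How it is judged:
By the outcome, as a careful person would: the job done as asked, in the order asked, and still so for the second after the job is handed in, with the robot touching nothing.
It also fails if it takes over 69 s, if anything falls off the work surface, if the arm or the gripper's body presses on something with over 40 N, if the wrist force passes 120 N, or if a joint passes its speed limit or range.

## Working session

There is one attempt and no reset: what is moved stays moved. The work goes in short steps, Python scripts to look and compute and a tool call to move; the robot and the scene stay as the last step left them, time stands still between calls to the robot, and variables do not carry over. Pictures are saved under pics/ and viewed, at most 12 in all, crops included, and the job is handed in when it is done.

Besides the shell and the picture viewer there is one more tool, called as name([rows], argument=value, ...), one row to a line, values as JSON. carry_out: Moves the arm, as the interface text tells. Its arguments: {"type":"object","properties":{"steps":{"type":"array"}},"required":["steps"]}

```bash
mkdir -p pics; ls; python3 - <<'E'
from plant import status,snapshot
import cv2,numpy as np,pickle
print(status.state())
for n in("scene","side","wrist"):
    s=snapshot(n); pickle.dump(s,open(f"pics/{n}0.pkl","wb")); cv2.imwrite(f"pics/{n}0.png",s["color"][:,:,::-1]); print(n,s["fx"],s["cx"],s["cy"],s["eye"],s["rotation"])
E
```

```text
pics
{'clock': 0.0, 'joint_pos': array([-1.26101622e-01,  2.21211570e-01,  1.52766060e+00,  2.08779856e-05,
        1.39467526e+00, -1.26094653e-01]), 'qvel': array([-0.00011985, -0.00072872,  0.00074381, -0.00037376, -0.00044516,
       -0.00057488]), 'tau': array([-5.06932320e-04, -4.96913910e+01, -3.89390445e+01, -4.46828235e-04,
        1.12446505e-02,  2.49123751e-06]), 'eef_pos': array([6.24382022e-01, 8.04211039e-05, 2.30182060e-01]), 'eef_rot': array([-3.13965598e+00, -2.66218766e-04,  1.57078542e+00]), 'wrist_force': array([-0.04205842, -0.33316532,  0.87063101]), 'ft_torque': array([ 0.04432547, -0.02250303,  0.01949292]), 'finger_force': 0.0, 'grip_width': 0.08534655408297681}
scene 454.83210617372595 278.69357813654494 214.40522674256536 [ 1.19197159 -0.42750829  0.72324762] [-2.24996781  0.02050608  0.94675666]
side 418.3219313034715 275.0939586844808 209.49025958713486 [ 0.44201455 -0.57871376  0.71780628] [-2.35601258  0.01309675 -0.24165067]
wrist 325.19226210127806 284.56060176319187 208.58221012645726 [0.62540818 0.07931066 0.37363605] [ 2.83193374e+00  1.75716845e-03 -6.94493823e-05]
```

View pics/scene0.png

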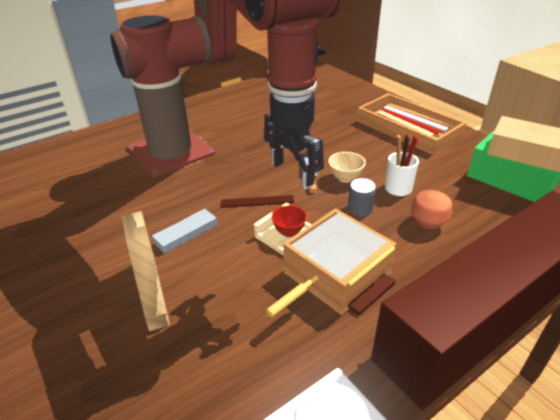

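View pics/side0.png

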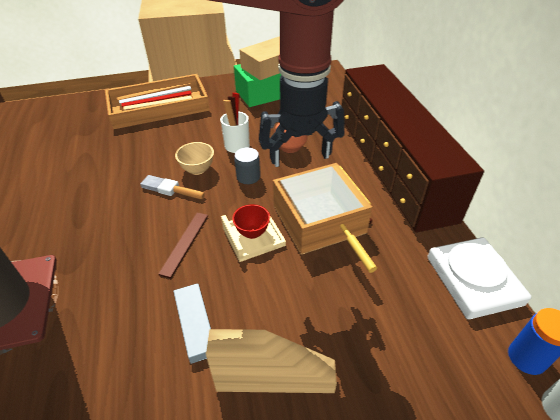

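The views show the box at scene (340,255) and side (320,205), and the tray with the red bowl at side (252,230). The wedge is at side (270,360) with its nose to the right (+x), and the roller is at side (358,248). I'll take enlarged crops for corner pixels.

```bash
cat > h.py <<'E'
import numpy as np,cv2,pickle
from scipy.spatial.transform import Rotation as R
def load(n): return pickle.load(open(f"pics/{n}.pkl","rb"))
def ray(s,p):
    M=R.from_euler('xyz',s["rotation"]).as_matrix()
    d=M@np.array([(p[0]-s["cx"])/s["fx"],(p[1]-s["cy"])/s["fy"],1.]); return np.array(s["eye"]),d/np.linalg.norm(d)
def plane(s,p,z):
    e,d=ray(s,p); return e+d*(z-e[2])/d[2]
def tri(a,p,b,q):
    e,d=ray(a,p);f,g=ray(b,q)
    t=np.linalg.lstsq(np.c_[d,-g],f-e,rcond=None)[0]; x,y=e+t[0]*d,f+t[1]*g
    return (x+y)/2,np.linalg.norm(x-y)
def proj(s,P):
    M=R.from_euler('xyz',s["rotation"]).as_matrix(); c=M.T@(np.array(P)-s["eye"])
    return np.array([s["fx"]*c[0]/c[2]+s["cx"],s["fy"]*c[1]/c[2]+s["cy"]])
def crop(s,x0,y0,x1,y1,k,name):
    im=cv2.resize(s["color"][y0:y1,x0:x1,::-1],None,fx=k,fy=k,interpolation=cv2.INTER_CUBIC)
    for x in range((x0+19)//20*20,x1,20):
        cv2.line(im,((x-x0)*k,0),((x-x0)*k,6),(255,255,255),1);cv2.putText(im,str(x),((x-x0)*k,16),0,.35,(255,255,255))
    for y in range((y0+19)//20*20,y1,20):
        cv2.line(im,(0,(y-y0)*k),(6,(y-y0)*k),(255,255,255),1);cv2.putText(im,str(y),(8,(y-y0)*k+4),0,.35,(255,255,255))
    cv2.imwrite(f"pics/{name}.png",im)
E
python3 - <<'E'
from h import *
crop(load("scene0"),115,195,405,340,2,"a") if 0 else None
crop(load("scene0"),120,195,400,340,2,"sc1")
s=load("side0");crop(s,155,155,385,400,2,"si1")
a=load("scene0");b=s
# concat into one 800x600-limited picture
x=cv2.imread("pics/sc1.png");print(x.shape)
for n,st in(("scene0",a),("side0",b)):
    hsv=cv2.cvtColor(st["color"],cv2.COLOR_RGB2HSV)
    for nm,m in(("yellow",cv2.inRange(hsv,(20,150,120),(32,255,255))),("red",cv2.inRange(hsv,(0,230,110),(4,255,255)))):
        k,l,t,c=cv2.connectedComponentsWithStats(m)
        print(n,nm,[(t[i].tolist(),c[i].round(1).tolist()) for i in range(1,k) if t[i][4]>60])
E
```

```text
(290, 560, 3)
scene0 yellow []
scene0 red []
side0 yellow [([341, 224, 35, 48, 204], [358.7, 250.8])]
side0 red [([237, 206, 31, 24, 336], [252.3, 217.6])]
```

View pics/si1.png

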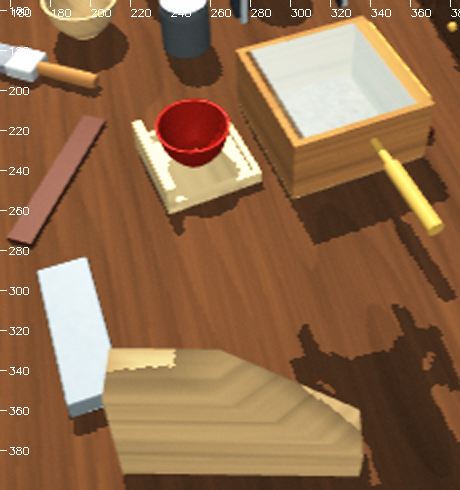

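View pics/sc1.png

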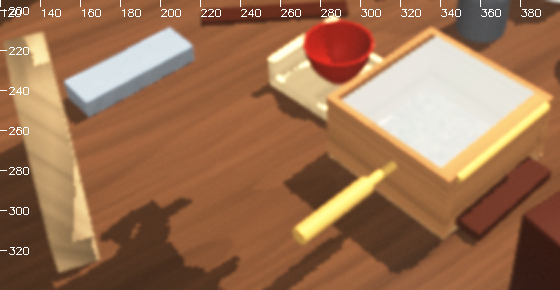

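The side crop gives these corners: lid top (336,163), (274,180), (303.5,226) and (371,206), roller tip (373,269), wedge foot (216.5,392.5) to (335.5,392.5), and tray foot (240,261.5) and (285.5,247.5). The scene crop gives lid corners (284,244), (337,209), (396,244) and (342.5,286), and wedge nose foot (150,331) and (170,325).

```bash
python3 - <<'E'
from h import *
np.set_printoptions(precision=4,suppress=True)
a=load("scene0");b=load("side0")
names=["FL","FR","BR","BL"]
sc=[(337,209),(284,244),(342.5,286),(396,244)]; si=[(274,180),(303.5,226),(371,206),(336,163)]
P=[]
for n,p,q in zip(names,sc,si):
    print(n,*tri(a,p,b,q),plane(a,p,.085)[:2],plane(b,q,.085)[:2]); P.append((plane(a,p,.085)[:2]+plane(b,q,.085)[:2])/2)
P=np.array(P);print("c",P.mean(0)); ux=(P[2]+P[3]-P[0]-P[1])/2;uy=(P[0]+P[3]-P[1]-P[2])/2
print("len",np.linalg.norm(ux),np.linalg.norm(uy),"yaw",np.arctan2(ux[1],ux[0]),np.arctan2(-uy[0],uy[1]))
print("wedge foot -y: tail,nose",plane(b,(216.5,392.5),0)[:2],plane(b,(335.5,392.5),0)[:2])
print("scene nose foot",plane(a,(150,331),0)[:2],plane(a,(170,325),0)[:2],"tail top",plane(a,(123,214),.138)[:2],plane(a,(141.5,211),.138)[:2])
print("side tail top far",plane(b,(209.5,329.5),.138)[:2])
print("tray NL,NR foot",plane(b,(240,261.5),0)[:2],plane(b,(285.5,247.5),0)[:2],"rail far top",plane(b,(223,215.5),.04)[:2])
print("roller tip",*tri(a,(270,312),b,(373,269)))
print("bowl rim c side", plane(b,(252,217),.05)[:2], )
E
```

```text
FL [0.6067 0.1385 0.0828] 0.005585798017385375 [0.6065 0.1402] [0.606  0.1318]
FR [ 0.6299 -0.0253  0.087 ] 0.0002991069336897953 [ 0.6283 -0.0242] [ 0.6305 -0.0234]
BR [ 0.7869 -0.0052  0.0858] 0.0012378825284768793 [ 0.7868 -0.0054] [ 0.7875 -0.0037]
BL [0.7662 0.1592 0.0829] 0.003046907950160186 [0.7667 0.1592] [0.7647 0.1544]
c [0.6971 0.0661]
len 0.15985691828236134 0.162129428006472 yaw 0.12555714047411173 0.13785585920164217
wedge foot -y: tail,nose [ 0.404  -0.2794] [ 0.5989 -0.3284]
scene nose foot [ 0.5969 -0.3243] [ 0.6071 -0.2869] tail top [ 0.4    -0.2701] [ 0.4139 -0.2353]
side tail top far [ 0.4145 -0.2401]
tray NL,NR foot [ 0.4932 -0.0145] [ 0.5985 -0.0011] rail far top [0.4769 0.0929]
roller tip [ 0.7377 -0.1388  0.0563] 0.004942825799002516
bowl rim c side [0.5381 0.0621]
```

```bash
cat >> h.py <<'E'
np.set_printoptions(precision=4,suppress=True)
BC=np.array([.697,.066]);BY=.13
def box(x,y): c,s=np.cos(BY),np.sin(BY); return BC+[c*x-s*y,s*x+c*y]
def tobox(p): c,s=np.cos(BY),np.sin(BY); d=np.array(p)[:2]-BC; return np.array([c*d[0]+s*d[1],-s*d[0]+c*d[1]])
def rot(psi,th):
    c,s=np.cos(psi),np.sin(psi); z=np.array([np.sin(th)*c,np.sin(th)*s,-np.cos(th)]);y=np.array([-s,c,0])
    return np.c_[np.cross(y,z),y,z]
def cmd(p,psi,th,label=""):
    "shift/0.1 m and turn/pi from the measured pose to TCP p, heading psi, lean th"
    from plant import status
    st=status.state();M=R.from_euler('xyz',st["eef_rot"]).as_matrix()
    print(label,"shift",M.T@(np.array(p)-st["eef_pos"])/.1,"turn",R.from_matrix(M.T@rot(psi,th)).as_rotvec()/np.pi)
def grasp(g,psi,th): return np.array(g)+.019*rot(psi,th)[:,2]
E
cat > w.py <<'E'
from h import *
W=np.array([.505,-.282]);WY=-.253;th=np.radians(20)
g=W-.088*np.array([np.cos(WY),np.sin(WY)])
tcp=grasp([*g,.112],WY,th);d=rot(WY,th)[:,2]
E
python3 - <<'E'
from w import *
b=load("side0")
print("stone",[plane(b,p,.025)[:2] for p in((199,284),(174,290),(189,362),(210,330))])
print("tray box",tobox((.5407,.047)),"spat",[plane(b,p,.006)[:2] for p in((160,275),(207,213))])
print(tcp); cmd(tcp-.12*d,WY,th,"pre")
E
```

```text
stone [array([ 0.4019, -0.0694]), array([ 0.3524, -0.0714]), array([ 0.3667, -0.2268]), array([ 0.4099, -0.1753])]
tray box [-0.1574  0.0014] spat [array([ 0.3242, -0.0125]), array([0.4427, 0.1445])]
[ 0.4261 -0.2616  0.0941]
pre shift [-2.514  -2.3813  0.238 ] turn [-0.0735 -0.0949 -0.4149]
```

carry_out([
  [[-0.5,-0.5,0],[-0.037,-0.047,-0.207],1],
  [[-1,-1,0],[-0.074,-0.095,-0.415],1],
  [[-1,-1,0],[-0.074,-0.095,-0.415],1],
  [[-1,-1,0],[-0.074,-0.095,-0.415],1],
  [[-1,-1,0],[-0.074,-0.095,-0.415],1],
  [[-1,-1,0],[-0.074,-0.095,-0.415],1],
  [[-1,-1,0],[-0.074,-0.095,-0.415],1],
  [[-1,-1,0],[-0.074,-0.095,-0.415],1],
  [[-1,-1,0],[-0.074,-0.095,-0.415],1],
  [[-1,-1,0],[-0.074,-0.095,-0.415],1],
  [[-1,-1,0],[-0.074,-0.095,-0.415],1],
  [[-1,-1,0],[-0.074,-0.095,-0.415],1],
])

```text
clock: 1.35
eef_pos: [0.5252, -0.1001, 0.2315]
eef_rot: [3.14, 0.351, 2.886]
wrist_force: [-0.0, 0.2, 0.1]
grip_width: 0.0851
finger_force: 0.0
```

```bash
python3 -c "
from w import *
cmd(tcp-.12*d,WY,th,'pre')"
```

```text
pre shift [ 0.986  -1.8144 -0.1027] turn [ 0.0002  0.0007 -0.0009]
```

carry_out([
  [[0.25,-0.45,0],[0,0,0],1],
  [[0.5,-0.9,-0.1],[0,0,0],1],
  [[0.5,-0.9,-0.1],[0,0,0],1],
  [[0.5,-0.9,-0.1],[0,0,0],1],
])

```text
clock: 1.75
eef_pos: [0.4534, -0.1759, 0.2238]
eef_rot: [3.14, 0.352, 2.884]
wrist_force: [-0.7, -0.5, 0.4]
grip_width: 0.0856
finger_force: 0.0
```

carry_out([
  [[0.25,-0.45,0],[0,0,0],1],
  [[0.49,-0.91,0],[0,0,0],1],
  [[0.49,-0.91,0],[0,0,0],1],
  [[0.49,-0.91,0],[0,0,0],1],
  [[0.49,-0.91,0],[0,0,0],1],
])

```text
clock: 2.25
eef_pos: [0.3876, -0.2503, 0.2067]
eef_rot: [3.14, 0.352, 2.89]
wrist_force: [-0.1, -0.5, -0.8]
grip_width: 0.0853
finger_force: 0.0
```

```bash
python3 -c "
from w import *
cmd(tcp,WY,th,'grasp')
from plant import snapshot
s=snapshot('side');pickle.dump(s,open('pics/side1.pkl','wb'));crop(s,120,100,400,400,2,'si2')"
```

```text
grasp shift [ 0.012  -0.0159  1.195 ] turn [0.0007 0.0009 0.0003]
```

View pics/si2.png

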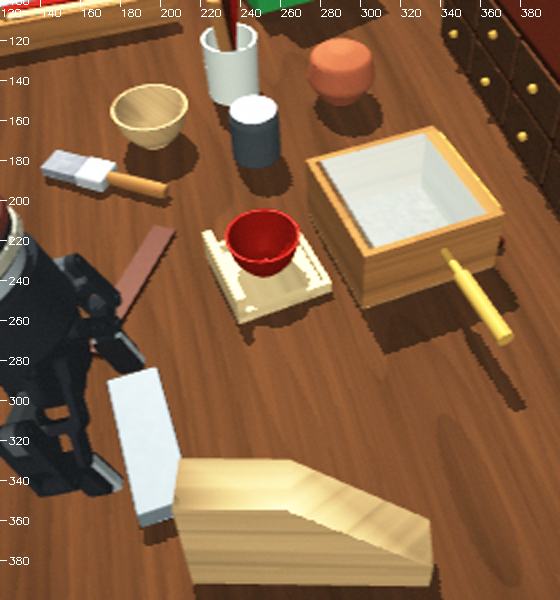

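Clear view of the wedge: top tail corners are at (209,330) far and (213,355.5) near, and the top kink is at (265,330) and (265,355.5). The fingers stand behind and above its tail. I'll check the wedge pose against these.

```bash
python3 -c "
from w import *
s=load('side1')
c,sn=np.cos(WY),np.sin(WY)
for p,l in(((209,330),(-.1,.02)),((213,355.5),(-.1,-.02)),((265,330),(-.015,.02)),((265,355.5),(-.015,-.02))):
    q=plane(s,p,.138)[:2]; print(q,q-[c*l[0]-sn*l[1],sn*l[0]+c*l[1]])"
```

```text
[ 0.4136 -0.2407] [ 0.5054 -0.2851]
[ 0.414  -0.2829] [ 0.5158 -0.2886]
[ 0.4965 -0.2618] [ 0.506  -0.2849]
[ 0.4874 -0.3015] [ 0.5069 -0.2859]
```

carry_out([
  [[0,-0.04,0.3],[0,0,0],1],
  [[0,-0.04,0.6],[0,0,0],1],
  [[0,-0.04,0.9],[0,0,0],1],
  [[0,-0.04,1],[0,0,0],1],
])

```text
clock: 2.7
eef_pos: [0.4194, -0.2605, 0.1096]
eef_rot: [3.137, 0.348, 2.892]
wrist_force: [-1.1, 0.0, -1.1]
grip_width: 0.0849
finger_force: 0.0
```

carry_out([
  [[0,0,0.1],[0,0,0],1],
  [[0,0,0.19],[0,0,0],1],
  [[0,0,0.19],[0,0,0],-1],
  [[0,0,0.19],[0,0,0],-1],
  [[0,0,0.19],[0,0,0],-1],
  [[0,0,0.19],[0,0,0],-1],
  [[0,0,0.19],[0,0,0],-1],
  [[0,0,0.19],[0,0,0],-1],
])

```text
clock: 3.5
eef_pos: [0.4256, -0.2658, 0.0958]
eef_rot: [3.141, 0.353, 2.889]
wrist_force: [-2.3, 2.4, 6.2]
grip_width: 0.0395
finger_force: 63.1
```

```bash
cat >> w.py <<'E'
def wedge_tcp(bx,by): # TCP for wedge origin at box (bx,by), aligned with the box
    return np.array([*box(bx-.088,by),.112])+.019*rot(BY,th)[:,2]
E
python3 -c "
from w import *
from plant import status
print(status.state()['eef_pos'],status.state()['grip_width'],tcp)
cmd(wedge_tcp(-.15,-.168),BY,th,'pre')"
```

```text
[ 0.4256 -0.2658  0.0958] 0.039506747158988234 [ 0.4261 -0.2616  0.0941]
pre shift [-0.2553  1.4677  0.1118] turn [-0.0419  0.0013 -0.1144]
```

carry_out([
  [[-0.12,0,0.04],[0,0,0],-1],
  [[-0.24,0,0.087],[0,0,0],-1],
  [[-0.36,0,0.13],[0,0,0],-1],
  [[-0.47,0,0.17],[0,0,0],-1],
  [[-0.47,0,0.17],[0,0,0],-1],
])

```text
clock: 4.0
eef_pos: [0.4744, -0.2781, 0.0951]
eef_rot: [3.141, 0.352, 2.889]
wrist_force: [1.8, -0.5, 4.5]
grip_width: 0.0395
finger_force: 61.8
```

```bash
sed -i 's/,.112\])+/,.1135])+/' w.py; python3 -c "
from w import *
cmd(wedge_tcp(-.15,-.168),BY,th,'pre')
cmd((wedge_tcp(-.15,-.168)+[.4736,-.278,.0958])/2,-.061,th,'mid')"
```

```text
pre shift [ 0.2089  1.4655 -0.0823] turn [-0.0416  0.001  -0.1143]
mid shift [ 0.1069  0.7322 -0.0461] turn [-0.0207  0.001  -0.0572]
```

carry_out([
  [[0.02,0.15,-0.008],[-0.004,0,-0.011],-1],
  [[0.04,0.3,-0.016],[-0.008,0,-0.023],-1],
  [[0.06,0.45,-0.025],[-0.012,0,-0.034],-1],
  [[0.08,0.6,-0.035],[-0.016,0,-0.046],-1],
  [[0.107,0.73,-0.045],[-0.02,0,-0.057],-1],
  [[0.107,0.73,-0.045],[-0.02,0,-0.057],-1],
])

```text
clock: 4.6
eef_pos: [0.4803, -0.2017, 0.0952]
eef_rot: [-3.141, 0.351, 3.083]
wrist_force: [-0.3, 1.3, -2.9]
grip_width: 0.0397
finger_force: 61.5
```

```bash
python3 -c "
from w import *
cmd(wedge_tcp(-.15,-.168),BY,th,'pre')"
```

```text
pre shift [-0.0456  0.7151  0.0117] turn [-0.0207  0.0006 -0.0564]
```

carry_out([
  [[-0.01,0.15,0.002],[-0.004,0,-0.011],-1],
  [[-0.02,0.3,0.004],[-0.008,0,-0.022],-1],
  [[-0.03,0.45,0.007],[-0.012,0,-0.034],-1],
  [[-0.04,0.6,0.01],[-0.016,0,-0.045],-1],
  [[-0.046,0.715,0.012],[-0.021,0,-0.056],-1],
  [[-0.046,0.715,0.012],[-0.021,0,-0.056],-1],
  [[-0.046,0.715,0.012],[-0.021,0,-0.056],-1],
])

```text
clock: 5.3
eef_pos: [0.4898, -0.1327, 0.0957]
eef_rot: [-3.141, 0.351, -3.015]
wrist_force: [0.4, -0.7, -2.7]
grip_width: 0.0395
finger_force: 61.5
```

```bash
python3 -c "
from w import *
from plant import snapshot
s=snapshot('side');pickle.dump(s,open('pics/side2.pkl','wb'));crop(s,180,130,460,400,2,'si3')
s=snapshot('scene');pickle.dump(s,open('pics/scene2.pkl','wb'))
cmd(wedge_tcp(-.15,-.168),BY,th,'pre')
cmd(wedge_tcp(-.06,-.168),BY,th,'a')"
```

```text
pre shift [0.0013 0.0269 0.0003] turn [-0.0007  0.0006 -0.0015]
a shift [-0.8438  0.0315  0.3099] turn [-0.0007  0.0006 -0.0015]
```

View pics/si3.png

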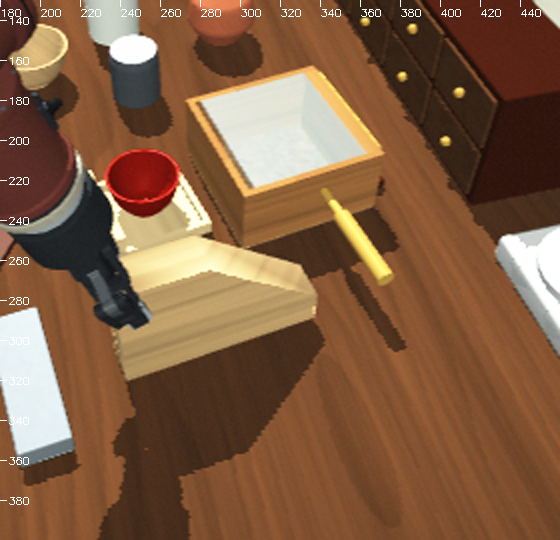

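The wedge lies in line in front of the roller, with its near foot edge from (243,320) to (338,287). I'll check that in the box frame.

```bash
python3 -c "
from w import *
s=load('side2')
for p in((243,320),(338,287)): print(tobox(plane(s,p,0)))
print('roller tip',tobox(plane(s,(375,271),.055)))"
```

```text
[-0.2507 -0.1905]
[-0.0466 -0.1906]
roller tip [ 0.0151 -0.216 ]
```

carry_out([
  [[-0.12,0.01,0.044],[0,0,0],-1],
  [[-0.24,0.01,0.087],[0,0,0],-1],
  [[-0.36,0.02,0.131],[0,0,0],-1],
  [[-0.48,0.02,0.175],[0,0,0],-1],
  [[-0.6,0.02,0.218],[0,0,0],-1],
  [[-0.7,0.02,0.255],[0,0,0],-1],
  [[-0.78,0.02,0.284],[0,0,0],-1],
  [[-0.85,0.02,0.309],[0,0,0],-1],
  [[-0.92,0.02,0.335],[0,0,0],-1],
])

```text
clock: 6.3
eef_pos: [0.5855, -0.1184, 0.0949]
eef_rot: [3.141, 0.347, -3.015]
wrist_force: [-11.1, -0.4, 3.2]
grip_width: 0.0394
finger_force: 61.9
```

```bash
python3 -c "
from w import *
from plant import status
cmd(wedge_tcp(.03,-.168),BY,th,'b')
print(status.state()['wrist_force'])
cmd(wedge_tcp(.07,-.168),BY,th,'b')"
```

```text
b shift [-0.7831  0.0067  0.2754] turn [-0.0001 -0.0007 -0.0011]
[-11.0823  -0.4038   3.1955]
b shift [-1.1593  0.008   0.4114] turn [-0.0001 -0.0007 -0.0011]
```

carry_out([
  [[-0.08,0,0.029],[0,0,0],-1],
  [[-0.16,0,0.058],[0,0,0],-1],
  [[-0.24,0,0.087],[0,0,0],-1],
  [[-0.32,0,0.116],[0,0,0],-1],
  [[-0.4,0,0.145],[0,0,0],-1],
  [[-0.48,0,0.174],[0,0,0],-1],
  [[-0.55,0,0.2],[0,0,0],-1],
  [[-0.62,0,0.225],[0,0,0],-1],
  [[-0.68,0,0.247],[0,0,0],-1],
  [[-0.73,0,0.265],[0,0,0],-1],
  [[-0.78,0,0.283],[0,0,0],-1],
  [[-0.83,0,0.3],[0,0,0],-1],
  [[-0.88,0,0.319],[0,0,0],-1],
  [[-0.93,0,0.338],[0,0,0],-1],
  [[-0.98,0,0.356],[0,0,0],-1],
])

```text
clock: 7.8
eef_pos: [0.6907, -0.1058, 0.0965]
eef_rot: [-3.141, 0.352, -3.016]
wrist_force: [-2.1, 1.0, -4.6]
grip_width: 0.0392
finger_force: 61.0
```

```bash
python3 -c "
from w import *
from plant import snapshot
cmd(wedge_tcp(.072,-.168),BY,th,'b')
s=snapshot('side');pickle.dump(s,open('pics/side3.pkl','wb'));crop(s,160,60,480,360,2,'si4')"
```

```text
b shift [-0.1757  0.0165  0.0731] turn [-0.0007  0.0008 -0.0014]
```

View pics/si4.png

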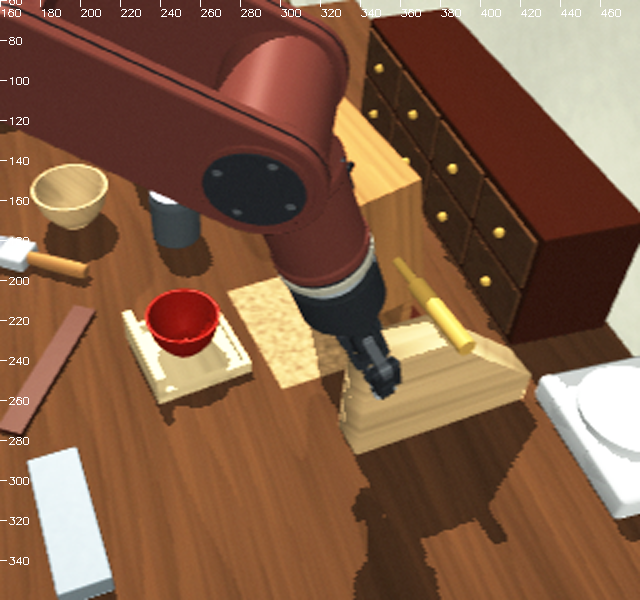

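The lid is up and the roller sits near the kink of the flat top at (390,228). The white scale's left corner at about (430,258) is near the nose at (423,256), so I'll check that clearance before the last 17 mm.

```bash
python3 -c "
from w import *
s=load('side3')
for p,z in(((431,262),0),((428.5,249),.02),((468,318),0),((451,241),.02),((422,258),0),((338,286.5),0)): print(p,tobox(plane(s,p,z)))
a=load('scene0')
for p in ((270,408),(340,372)): print('scene',tobox(plane(a,p,.02)))"
```

```text
(431, 262) [ 0.1676 -0.2075]
(428.5, 249) [ 0.1698 -0.1874]
(468, 318) [ 0.1513 -0.3461]
(451, 241) [ 0.2286 -0.1868]
(422, 258) [ 0.1562 -0.1912]
(338, 286.5) [-0.046  -0.1895]
scene [ 0.1343 -0.3178]
scene [ 0.1699 -0.1876]
```

```bash
python3 -c "
from w import *
s=load('side3');a=load('scene2')
def blob(im,x0,y0):
    h=cv2.cvtColor(im['color'],cv2.COLOR_RGB2HSV);m=cv2.inRange(h,(0,0,120),(180,40,255));k,l,t,c=cv2.connectedComponentsWithStats(m)
    i=max((i for i in range(1,k) if t[i][0]>=x0 and t[i][1]>=y0),key=lambda i:t[i][4]);print(t[i])
    ct=max(cv2.findContours((l==i).astype(np.uint8),0,2)[0],key=cv2.contourArea)
    return cv2.approxPolyDP(ct,2.5,True)[:,0]
A=blob(a,220,330);B=blob(s,410,200);print(A.tolist(),B.tolist())
top=A[A[:,1].argmin()];left=B[B[:,0].argmin()]
P,e=tri(a,top,s,left);print(top,left,P,e,tobox(P))"
```

```text
[ 264  368  123   52 3303]
[542 379  18  41 462]
[[386, 419], [338, 368], [264, 419]] [[559, 379], [542, 401], [552, 419], [559, 419]]
[338 368] [542 401] [ 0.9139 -0.3009  0.1136] 0.2994231207258387 [ 0.1675 -0.3919]
```

```bash
python3 -c "
from w import *
s=load('side3');a=load('scene2')
for q in((428.5,247),(429,249)):
    P,e=tri(a,(338,368),s,q);print(P,e,tobox(P))
for z in (.02,.03,.04): print(z,tobox(plane(a,(338,368),z)),tobox(plane(s,(428.5,248),z)))"
```

```text
[ 0.8861 -0.0998  0.0297] 0.0005684414659261217 [ 0.166 -0.189]
[ 0.8861 -0.1012  0.0277] 0.0036437643755463517 [ 0.1658 -0.1903]
0.02 [ 0.1625 -0.1842] [ 0.1715 -0.1851]
0.03 [ 0.1662 -0.1894] [ 0.1642 -0.1911]
0.04 [ 0.17   -0.1947] [ 0.1569 -0.1972]
```

Scale corner is at box (166,-190) mm, so I'll shift the wedge about 10 mm to +y and go 12 mm forward to clear it.

carry_out([
  [[0,0.04,0],[0,0,0],-1],
  [[0,0.08,0],[0,0,0],-1],
  [[0,0.11,0],[0,0,0],-1],
  [[-0.04,0.11,0.015],[0,0,0],-1],
  [[-0.08,0.11,0.03],[0,0,0],-1],
  [[-0.12,0.11,0.044],[0,0,0],-1],
  [[-0.12,0.11,0.044],[0,0,0],-1],
  [[-0.12,0.11,0.044],[0,0,0],-1],
])

```text
clock: 8.65
eef_pos: [0.7014, -0.0929, 0.096]
eef_rot: [3.142, 0.351, -3.016]
wrist_force: [-0.1, 3.0, -7.5]
grip_width: 0.0394
finger_force: 61.1
```

```bash
python3 -c "
from w import *
from plant import snapshot,status
print(status.state()['wrist_force'])
cmd(wedge_tcp(.07,-.168),BY,th,'b')
s=snapshot('side');pickle.dump(s,open('pics/side4.pkl','wb'));crop(s,320,180,480,320,4,'si5')"
```

```text
[-0.1185  2.9573 -7.4946]
b shift [-0.0437 -0.0989  0.0196] turn [-0.0005  0.0006 -0.0013]
```

View pics/si5.png

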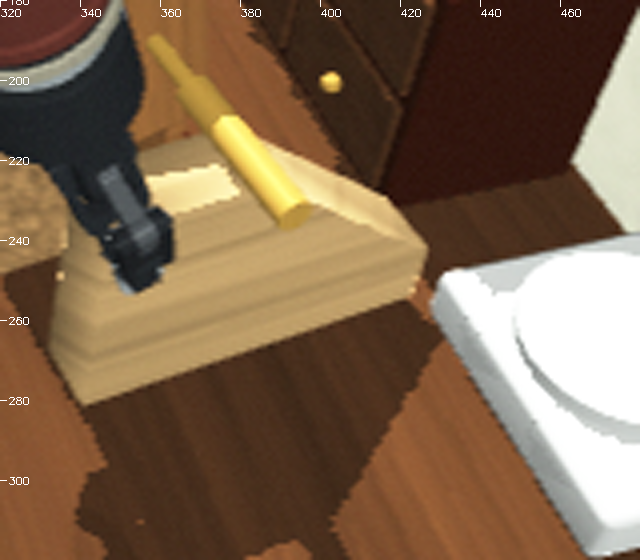

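The roller (390,220) rests on the flat top and the nose (426,248) is clear of the scale (429,255). I'll release and back out along the fingers.

carry_out([
  [[0,0,0],[0,0,0],0.5],
  [[0,0,0],[0,0,0],0.5],
  [[0,0,0],[0,0,0],0.5],
  [[0,0,0],[0,0,0],0.5],
  [[0,0,-0.15],[0,0,0],0.5],
  [[0,0,-0.4],[0,0,0],0.5],
  [[0,0,-0.7],[0,0,0],0.5],
  [[0,0,-1],[0,0,0],0.5],
  [[0,0,-1],[0,0,0],0.5],
])

```text
clock: 9.6
eef_pos: [0.6695, -0.0988, 0.1976]
eef_rot: [-3.136, 0.36, -3.015]
wrist_force: [0.6, -1.6, 0.8]
grip_width: 0.0641
finger_force: 0.0
```

```bash
cat > t.py <<'E'
from h import *
th=np.radians(25)
def push(tx,ty=.0014,z=.018): # TCP touching the tray rail's outer face, tray origin at box (tx,ty)
    return np.array([*box(tx-.055-.012,ty),z])
E
python3 -c "
from t import *
from plant import status,snapshot
st=status.state();M=R.from_euler('xyz',st['eef_rot']).as_matrix()
print(st['grip_width'],'box',tobox(st['eef_pos']))
p=np.array([*box(-.29,0),.2]);cmd(p,BY,th,'over')
s=snapshot('side');pickle.dump(s,open('pics/side5.pkl','wb'))
h=cv2.cvtColor(s['color'],cv2.COLOR_RGB2HSV);m=cv2.inRange(h,(20,150,120),(32,255,255));k,l,t,c=cv2.connectedComponentsWithStats(m);print([(t[i],c[i]) for i in range(1,k) if t[i][4]>60])"
```

```text
0.06413444708352559 box [-0.0487 -0.1598]
over shift [ 2.2552  1.5851 -0.8833] turn [-0.0021 -0.0242 -0.001 ]
[(array([357, 190,  40,  48, 279], dtype=int32), array([374.8244, 213.5914]))]
```

carry_out([
  [[0.4,0,-0.15],[0,0,0],0.5],
  [[0.8,0,-0.3],[0,-0.012,0],0.5],
  [[1,0.3,-0.38],[-0.002,-0.024,-0.001],0.5],
  [[1,0.6,-0.38],[-0.002,-0.024,-0.001],0.5],
  [[1,0.6,-0.38],[-0.002,-0.024,-0.001],0.5],
])

```text
clock: 10.15
eef_pos: [0.5517, -0.0489, 0.1902]
eef_rot: [3.135, 0.425, -3.012]
wrist_force: [0.5, -0.8, -0.2]
grip_width: 0.064
finger_force: 0.0
```

```bash
python3 -c "
from t import *
p=np.array([*box(-.29,0),.2]);cmd(p,BY,th,'over')"
```

```text
over shift [ 1.1535  0.9541 -0.6234] turn [ 0.002  -0.0035 -0.0002]
```

carry_out([
  [[0.4,0.2,-0.22],[0,-0.003,0],0.5],
  [[0.75,0.5,-0.42],[0,-0.003,0],0.5],
  [[1,0.8,-0.56],[0,-0.003,0],0.5],
  [[1,0.95,-0.56],[0,-0.003,0],0.5],
  [[1,0.95,-0.56],[0,-0.003,0],0.5],
  [[1,0.95,-0.56],[0,-0.003,0],0.5],
])

```text
clock: 10.75
eef_pos: [0.4285, 0.0278, 0.2019]
eef_rot: [3.138, 0.437, -3.011]
wrist_force: [0.4, -0.1, 1.0]
grip_width: 0.0639
finger_force: 0.0
```

```bash
python3 -c "
from t import *
from plant import snapshot
from plant import status
st=status.state();print(tobox(st['eef_pos']),st['eef_pos'],'spat',[tobox(x) for x in ((.3242,-.0125),(.4427,.1445))])
p=push(-.157)
q=np.array([*box(-.26,0),.09]);cmd(q,BY,th,'mid');q=np.array([*box(-.26,0),.02]);cmd(q,BY,th,'down')
for n in('side',):
    s=snapshot(n);pickle.dump(s,open('pics/side6.pkl','wb'));crop(s,130,140,330,300,4,'si6')"
```

```text
[-0.2712 -0.0031] [0.4285 0.0278 0.2019] spat [array([-0.3798, -0.0295]), array([-0.242 ,  0.1108])]
mid shift [0.372  0.027  1.0609] turn [0.0012 0.0002 0.0001]
down shift [0.6682 0.0246 1.6951] turn [0.0012 0.0002 0.0001]
```

View pics/si6.png

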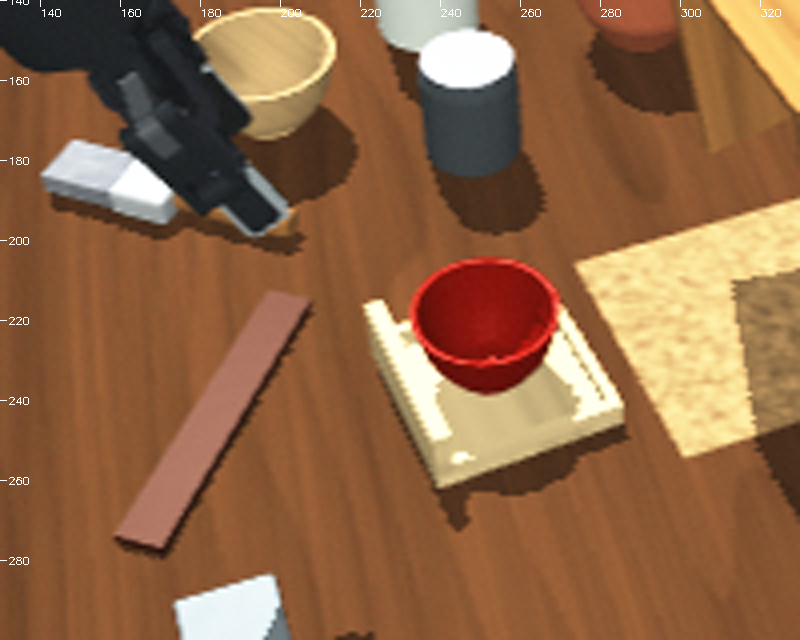

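The fingers stand behind the tray, the spatula is clear to the left of their landing spot, and the tray's rail runs from (222,216) to (240,260). Going down behind the rail.

carry_out([
  [[0.12,0,0.3],[0,0,0],0.2],
  [[0.25,0.02,0.65],[0,0,0],0.2],
  [[0.4,0.03,1],[0,0,0],0.2],
  [[0.4,0.03,1],[0,0,0],0.2],
  [[0.4,0.03,1],[0,0,0],0.2],
])

```text
clock: 11.3
eef_pos: [0.4332, 0.0316, 0.0933]
eef_rot: [3.136, 0.433, -3.015]
wrist_force: [-0.1, -0.7, -0.4]
grip_width: 0.0512
finger_force: 0.0
```

```bash
python3 -c "
from t import *
q=np.array([*box(-.255,0.001),.017]);cmd(q,BY,th,'down')"
```

```text
down shift [0.2206 0.0046 0.7391] turn [ 0.0015 -0.001  -0.0009]
```

carry_out([
  [[0.08,0,0.25],[0,0,0],0.2],
  [[0.15,0,0.5],[0.001,0,0],0.2],
  [[0.22,0,0.7],[0.001,0,0],0.2],
  [[0.22,0,0.74],[0.001,0,0],0.2],
  [[0.22,0,0.74],[0.001,0,0],0.2],
])

```text
clock: 11.8
eef_pos: [0.4463, 0.0335, 0.019]
eef_rot: [3.14, 0.438, -3.013]
wrist_force: [1.5, 1.8, 0.5]
grip_width: 0.0515
finger_force: 0.0
```

```bash
python3 -c "
from t import *
from plant import status
print(tobox(status.state()['eef_pos']))
for x in(-.225,-.165,-.069): cmd([*box(x,0.001),.017],BY,th,x)"
```

```text
[-0.2528  0.0002]
-0.225 shift [-0.2433  0.008   0.1364] turn [ 0.0002  0.0004 -0.0005]
-0.165 shift [-0.7867  0.0087  0.3907] turn [ 0.0002  0.0004 -0.0005]
-0.069 shift [-1.6562  0.0098  0.7975] turn [ 0.0002  0.0004 -0.0005]
```

carry_out([
  [[-0.091,0,0.042],[0,0,0],0.2],
  [[-0.163,0,0.076],[0,0,0],0.2],
  [[-0.217,0,0.1],[0,0,0],0.2],
  [[-0.254,0,0.12],[0,0,0],0.2],
  [[-0.29,0,0.138],[0,0,0],0.2],
  [[-0.335,0,0.16],[0,0,0],0.2],
  [[-0.39,0,0.186],[0,0,0],0.2],
  [[-0.453,0.005,0.217],[0,0,0],0.2],
  [[-0.516,0.005,0.246],[0,0,0],0.2],
  [[-0.58,0.005,0.277],[0,0,0],0.2],
  [[-0.643,0.008,0.306],[0,0,0],0.2],
  [[-0.707,0.008,0.336],[0,0,0],0.2],
  [[-0.77,0.008,0.366],[0,0,0],0.2],
  [[-0.824,0.008,0.39],[0,0,0],0.2],
  [[-0.861,0.008,0.407],[0,0,0],0.2],
  [[-0.879,0.008,0.415],[0,0,0],0.2],
])

```text
clock: 13.4
eef_pos: [0.5415, 0.0473, 0.0171]
eef_rot: [3.14, 0.436, -3.013]
wrist_force: [-3.1, -0.4, 0.7]
grip_width: 0.0519
finger_force: 1.4
```

```bash
python3 -c "
from t import *
from plant import status,snapshot
print(tobox(status.state()['eef_pos']))
for x in(-.069,): cmd([*box(x,0.001),.017],BY,th,x)
s=snapshot('side');pickle.dump(s,open('pics/side7.pkl','wb'));crop(s,190,150,430,320,3,'si7')"
```

```text
[-0.1567  0.0016]
-0.069 shift [-0.7939 -0.0055  0.3717] turn [ 0.0003 -0.     -0.0004]
```

View pics/si7.png

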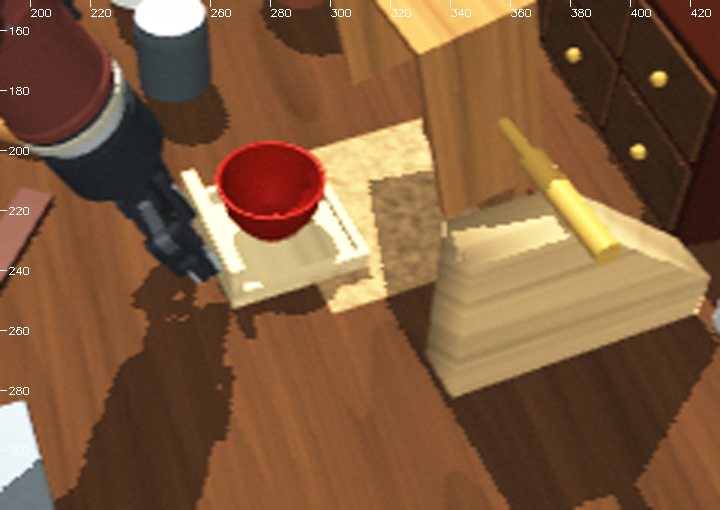

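The tray is being pushed squarely, its near foot edge runs from (267.7,252.7) to (313.3,236), and the bowl is clear of the fingers. I'll work out its box position from those pixels.

```bash
python3 -c "
from t import *
s=load('side7')
for p,z in(((267.7,252.7),0),((313.3,236),0),((252.5,207),.04)): print(tobox(plane(s,p,z)))"
```

```text
[-0.1483 -0.0529]
[-0.0347 -0.046 ]
[-0.1438  0.056 ]
```

carry_out([
  [[-0.027,0,0.012],[0,0,0],0.2],
  [[-0.072,0,0.033],[0,0,0],0.2],
  [[-0.136,0,0.063],[0,0,0],0.2],
  [[-0.2,0,0.093],[0,0,0],0.2],
  [[-0.263,0,0.122],[0,0,0],0.2],
  [[-0.326,0,0.152],[0,0,0],0.2],
  [[-0.39,0,0.182],[0,0,0],0.2],
  [[-0.453,0,0.211],[0,0,0],0.2],
  [[-0.516,0,0.24],[0,0,0],0.2],
  [[-0.58,0,0.27],[0,0,0],0.2],
  [[-0.634,0,0.295],[0,0,0],0.2],
  [[-0.689,0,0.321],[0,0,0],0.2],
  [[-0.734,0,0.342],[0,0,0],0.2],
  [[-0.77,0,0.36],[0,0,0],0.2],
  [[-0.788,0,0.37],[0,0,0],0.2],
  [[-0.788,0,0.37],[0,0,0],0.2],
])

```text
clock: 15.05
eef_pos: [0.6279, 0.0585, 0.0172]
eef_rot: [3.14, 0.437, -3.013]
wrist_force: [-0.4, 0.1, 0.7]
grip_width: 0.051
finger_force: 0.2
```

```bash
python3 -c "
from t import *
from plant import status,snapshot
print(tobox(status.state()['eef_pos']))
s=snapshot('side');pickle.dump(s,open('pics/side8.pkl','wb'))
h=cv2.cvtColor(s['color'],cv2.COLOR_RGB2HSV);m=cv2.inRange(h,(0,230,110),(4,255,255));k,l,t,c=cv2.connectedComponentsWithStats(m)
print([(t[i],c[i]) for i in range(1,k) if t[i][4]>60])
s0=load('side7');h=cv2.cvtColor(s0['color'],cv2.COLOR_RGB2HSV);m=cv2.inRange(h,(0,230,110),(4,255,255));k,l,t,c=cv2.connectedComponentsWithStats(m)
print([(t[i],c[i],tobox(plane(s0,c[i],.05))) for i in range(1,k) if t[i][4]>60])
cmd([*box(-.17,0),.05],BY,th,'out')"
```

```text
[-0.0695  0.0015]
[(array([301, 188,  29,  27, 291], dtype=int32), array([314.5911, 200.0241]))]
[(array([266, 198,  30,  24, 313], dtype=int32), array([280.4441, 209.5016]), array([-0.0908,  0.0149]))]
out shift [ 0.7715 -0.0152 -0.7228] turn [ 0.0002  0.0003 -0.0004]
```

carry_out([
  [[0.1,0,-0.047],[0,0,0],0.2],
  [[0.4,0,-0.187],[0,0,0],0.2],
  [[0.8,0,-0.4],[0,0,0],0.2],
  [[1,0,-0.6],[0,0,0],0.2],
  [[1,-0.2,-1],[0,0,0],0.2],
  [[1,-0.3,-1],[0,0,0],0.5],
  [[1,-0.3,-1],[0,0,0],0.5],
])

```text
clock: 15.8
eef_pos: [0.5005, 0.0101, 0.0676]
eef_rot: [-3.141, 0.442, -3.014]
wrist_force: [0.0, 0.2, -0.1]
grip_width: 0.0642
finger_force: 0.0
```

```bash
python3 -c "
from t import *
from plant import status
print(tobox(status.state()['eef_pos']),status.state()['eef_pos'])
p=[.6695,-.0988,.198];b=tobox(p);cmd([*box(-.15,-.16),.198],BY,np.radians(20),'via');cmd(p,BY,np.radians(20),'pre')"
```

```text
[-0.202  -0.0299] [0.5005 0.0101 0.0676]
via shift [-1.0306 -1.3001 -0.9538] turn [-0.0006  0.0295 -0.0007]
pre shift [-1.9471 -1.2956 -0.5206] turn [-0.0006  0.0295 -0.0007]
```

carry_out([
  [[-0.3,-0.3,-0.4],[0,0,0],0.5],
  [[-0.6,-0.65,-0.8],[0,0.015,0],0.5],
  [[-0.8,-0.95,-0.95],[0,0.029,0],0.5],
  [[-0.9,-0.98,-0.95],[0,0.029,0],0.5],
  [[-0.9,-0.98,-0.95],[0,0.029,0],0.5],
])

```text
clock: 16.3
eef_pos: [0.5554, -0.0819, 0.1909]
eef_rot: [-3.141, 0.348, -3.014]
wrist_force: [0.8, 1.0, 0.4]
grip_width: 0.0639
finger_force: 0.0
```

```bash
python3 -c "
from t import *
cmd([.6695,-.0988,.198],BY,np.radians(20),'pre')"
```

```text
pre shift [-1.068  -0.3128  0.3115] turn [-0.0003 -0.0004 -0.0007]
```

carry_out([
  [[-0.1,-0.2,0],[0,0,0],0.5],
  [[-0.35,-0.31,0.1],[0,0,0],0.5],
  [[-0.65,-0.31,0.2],[0,0,0],0.5],
  [[-0.9,-0.31,0.3],[0,0,0],0.5],
  [[-1,-0.31,0.31],[0,0,0],0.5],
  [[-1,-0.31,0.31],[0,0,0],0.5],
  [[-1,-0.31,0.31],[0,0,0],0.5],
])

```text
clock: 17.0
eef_pos: [0.6593, -0.0968, 0.1922]
eef_rot: [3.139, 0.342, -3.012]
wrist_force: [-0.8, -1.2, -0.3]
grip_width: 0.0639
finger_force: 0.0
```

```bash
python3 -c "
from t import *
cmd([.7014,-.0929,.096],BY,np.radians(20),'g')"
```

```text
g shift [-0.075  -0.018   1.0478] turn [ 0.0008 -0.0021 -0.0002]
```

carry_out([
  [[-0.05,-0.018,0],[0,-0.002,0],0.5],
  [[-0.075,-0.018,0.3],[0,-0.002,0],0.5],
  [[-0.075,-0.018,0.6],[0,-0.002,0],0.5],
  [[-0.075,-0.018,0.85],[0,-0.002,0],0.5],
  [[-0.075,-0.018,1],[0,-0.002,0],0.5],
  [[-0.075,-0.018,1],[0,-0.002,0],0.5],
])

```text
clock: 17.6
eef_pos: [0.7, -0.0938, 0.0996]
eef_rot: [3.138, 0.348, -3.014]
wrist_force: [-0.6, -0.4, 0.5]
grip_width: 0.064
finger_force: 0.0
```

carry_out([
  [[0,0,0.04],[0,0,0],-1],
  [[0,0,0.04],[0,0,0],-1],
  [[0,0,0.04],[0,0,0],-1],
  [[0,0,0.04],[0,0,0],-1],
  [[0,0,0.04],[0,0,0],-1],
  [[0,0,0.04],[0,0,0],-1],
])

```text
clock: 18.2
eef_pos: [0.7035, -0.0941, 0.0999]
eef_rot: [3.141, 0.353, -3.013]
wrist_force: [-4.4, 0.3, 6.7]
grip_width: 0.0393
finger_force: 62.2
```

carry_out([
  [[0.03,0,-0.01],[0,0,0],-1],
  [[0.075,0,-0.027],[0,0,0],-1],
  [[0.12,0,-0.044],[0,0,0],-1],
  [[0.165,0,-0.06],[0,0,0],-1],
  [[0.21,0,-0.076],[0,0,0],-1],
  [[0.255,0,-0.093],[0,0,0],-1],
  [[0.3,0,-0.109],[0,0,0],-1],
  [[0.345,0,-0.126],[0,0,0],-1],
  [[0.39,0,-0.142],[0,0,0],-1],
  [[0.435,0,-0.158],[0,0,0],-1],
  [[0.48,0,-0.175],[0,0,0],-1],
  [[0.525,0,-0.191],[0,0,0],-1],
  [[0.57,0,-0.207],[0,0,0],-1],
  [[0.615,0,-0.224],[0,0,0],-1],
  [[0.66,0,-0.24],[0,0,0],-1],
  [[0.705,0,-0.257],[0,0,0],-1],
  [[0.75,0,-0.273],[0,0,0],-1],
  [[0.795,0,-0.289],[0,0,0],-1],
  [[0.84,0,-0.306],[0,0,0],-1],
])

```text
clock: 20.1
eef_pos: [0.6152, -0.1064, 0.0998]
eef_rot: [-3.141, 0.354, -3.013]
wrist_force: [3.7, -0.6, 6.1]
grip_width: 0.0395
finger_force: 62.1
```

carry_out([
  [[0.045,0,-0.016],[0,0,0],-1],
  [[0.09,0,-0.033],[0,0,0],-1],
  [[0.135,0,-0.049],[0,0,0],-1],
  [[0.18,0,-0.066],[0,0,0],-1],
  [[0.225,0,-0.082],[0,0,0],-1],
  [[0.27,0,-0.098],[0,0,0],-1],
  [[0.315,0,-0.115],[0,0,0],-1],
  [[0.36,0,-0.131],[0,0,0],-1],
  [[0.405,0,-0.147],[0,0,0],-1],
  [[0.45,0,-0.164],[0,0,0],-1],
  [[0.495,0,-0.18],[0,0,0],-1],
  [[0.54,0,-0.197],[0,0,0],-1],
  [[0.62,0,-0.226],[0,0,0],-1],
  [[0.72,0,-0.262],[0,0,0],-1],
  [[0.82,0,-0.298],[0,0,0],-1],
  [[0.92,0,-0.335],[0,0,0],-1],
  [[0.98,0,-0.357],[0,0,0],-1],
  [[0.98,0,-0.357],[0,0,0],-1],
])

```text
clock: 21.9
eef_pos: [0.5116, -0.12, 0.0998]
eef_rot: [-3.141, 0.355, -3.014]
wrist_force: [1.5, 0.1, 9.9]
grip_width: 0.0392
finger_force: 62.6
```

```bash
python3 -c "
from w import *
from plant import status,snapshot
st=status.state();print(tobox(st['eef_pos']),st['eef_pos'],st['wrist_force'])
cmd(wedge_tcp(-.15,-.165),BY,th)
s=snapshot('side');pickle.dump(s,open('pics/side9.pkl','wb'))
h=cv2.cvtColor(s['color'],cv2.COLOR_RGB2HSV);m=cv2.inRange(h,(20,150,120),(32,255,255));k,l,t,c=cv2.connectedComponentsWithStats(m);print([(t[i],c[i]) for i in range(1,k) if t[i][4]>60])"
```

```text
[-0.208  -0.1604] [ 0.5116 -0.12    0.0998] [1.4821 0.097  9.9249]
 shift [ 0.2352 -0.0469 -0.0422] turn [-0.0004  0.0018 -0.0006]
[(array([341, 224,  35,  48, 167], dtype=int32), array([357.994 , 250.8024]))]
```

The roller's blob is back at its starting bounding box, so the lid is shut. I'll draw the wedge a little further, release and retreat.

carry_out([
  [[0.08,0,-0.029],[0,0,0],-1],
  [[0.16,0,-0.058],[0,0,0],-1],
  [[0.24,0,-0.09],[0,0,0],-1],
  [[0.3,0,-0.115],[0,0,0],-1],
  [[0.3,0,-0.115],[0,0,0],-1],
  [[0.3,0,-0.115],[0,0,0],0.5],
  [[0.3,0,-0.115],[0,0,0],0.5],
  [[0.3,0,-0.115],[0,0,0],0.5],
  [[0.3,0,-0.115],[0,0,0],0.5],
  [[0.3,0,-0.25],[0,0,0],0.5],
  [[0.3,0,-0.5],[0,0,0],0.5],
  [[0.3,0,-0.8],[0,0,0],0.5],
  [[0.3,0,-1],[0,0,0],0.5],
  [[0.3,0,-1],[0,0,0],0.5],
])

```text
clock: 23.35
eef_pos: [0.45, -0.1282, 0.1846]
eef_rot: [-3.139, 0.355, -3.012]
wrist_force: [0.7, -0.2, 1.1]
grip_width: 0.0638
finger_force: 0.0
```

carry_out([
  [[0,0,-0.3],[0,0,0],0.5],
  [[0,0,-0.7],[0,0,0],0.5],
  [[0,0,-0.9],[0,0,0],0.5],
  [[0,0,-0.9],[0,0,0],0.5],
  [[0,0,-0.9],[0,0,0],0.5],
  [[0,0,-0.9],[0,0,0],0.5],
])

```text
clock: 23.95
eef_pos: [0.4177, -0.1306, 0.2638]
eef_rot: [3.137, 0.349, -3.014]
wrist_force: [0.2, 0.2, 0.1]
grip_width: 0.0638
finger_force: 0.0
```

```bash
python3 -c "
from w import *
from plant import snapshot
s=snapshot('side');crop(s,150,100,450,400,2,'si8')"
```

```text
(no output)
```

View pics/si8.png

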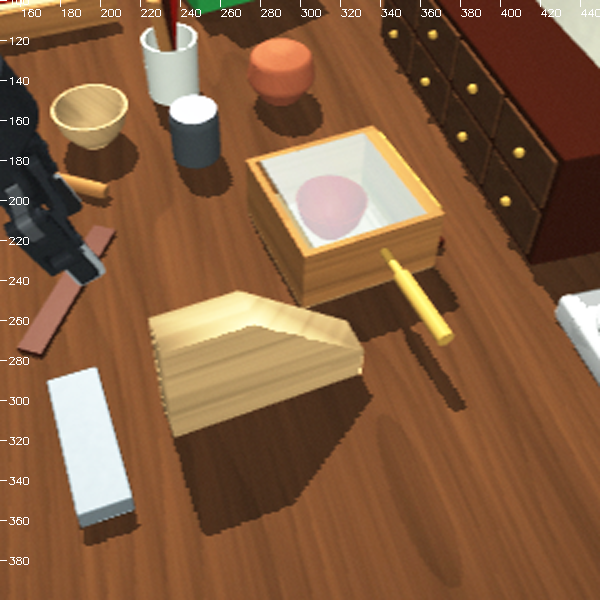

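The lid is shut with the bowl visible under it at (316,203). The wedge stands upright at (275,285), clear of the roller at (362,250). The other things in view look where they were.

```bash
python3 -c "
from plant import job_done
print(job_done())"
```

```text
the job is handed in; nothing more can be done
None
```

I handed the job in at about 24 s: the tray and bowl are in the box with the lid fully shut, the lid was lowered on the wedge rather than dropped, and the wedge stands upright on the bench clear of the roller with nothing else visibly disturbed.

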